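Press home the two unseated coil formers

TASK

Two of the eight dark grey plastic coil formers on the carrier plate have not gone fully home: one stands level but higher than the rest, the other is cocked with one end up. With closed fingertips press each of these two gently down until it sits flush and level like its neighbours, then withdraw. Do not pick anything up, do not touch the six formers that are already home, and do not disturb the loose things around them.

Things in the scene. Friction and masses are not known exactly. Their poses are not given: they have to be found in the camera images.
- carrier: workpiece carrier, fixed in its dock: a flat aluminium plate 150 mm (x) x 340 mm (y), its top face 30 mm above the origin (origin on the bench under its centre). On it stand eight dark grey plastic coil formers, all facing the same way, in two rows of four, 66 mm apart both ways (rows at x = -33 and +33 mm, at y = -99, -33, 33, 99 mm). Which former stands in which place varies.
- former_high: nest (seat, 9 mm post, two 15 mm steel cheeks at the former's y sides) of the coil former that stands level but too high; origin mid-seat on the carrier's top face, axes as the carrier's. Dark grey former 40 mm long (its x) x 32 mm wide (its y) x 29 mm high, top face 34 x 30 mm with a 12 mm square hole in the middle; fully home its top face is 29 mm above this origin.
- high_lift (a joint): how far that former stands above its seat, m: 0 = fully home; starts between 9 and 14 mm. It slides straight down between its cheeks with about 3 N of friction and stays where it is left; it comes to a hard stop at 0.
- high_top (a point): centre of the top face of the high former (over the hole).
- former_cocked: nest of the coil former that is cocked, one end up; origin at the middle of the seat, on the carrier's top face, axes as the carrier's. Same size as the high former; home, its top face is level, 29 mm above this origin. Its end at x = -20 mm is down on the seat; its +x end (away from the robot) stands up.
- cocked_tilt (a joint): tilt of that former about the lower edge of its down end (x = -20 mm, along y), rad: 0 = fully home and level; starts between 0.24 and 0.34. Friction 0.05 N m: 2 to 5 N press it down at the raised end, the raised edge sliding outward a little (13 mm) under the fingertip; it stays where it is left and comes to a hard stop at 0.
- cocked_top (a point): centre of the top face of the cocked former (over the hole).
- cocked_edge (a point): middle of the raised edge of its top face, the highest point of the cocked former.
- seated1: one of the six dark grey coil formers already fully home, 40 mm long (its x) x 32 mm wide (its y) x 29 mm high, top face 34 x 30 mm with a 12 mm square hole in the middle; origin at the middle of its seat, axes as the carrier's; its top is 29 mm above. Not to be touched.
- seated2: one of the six dark grey coil formers already fully home, 40 mm long (its x) x 32 mm wide (its y) x 29 mm high, top face 34 x 30 mm with a 12 mm square hole in the middle; origin at the middle of its seat, axes as the carrier's; its top is 29 mm above. Not to be touched.
- seated3: one of the six dark grey coil formers already fully home, 40 mm long (its x) x 32 mm wide (its y) x 29 mm high, top face 34 x 30 mm with a 12 mm square hole in the middle; origin at the middle of its seat, axes as the carrier's; its top is 29 mm above. Not to be touched.
- seated4: one of the six dark grey coil formers already fully home, 40 mm long (its x) x 32 mm wide (its y) x 29 mm high, top face 34 x 30 mm with a 12 mm square hole in the middle; origin at the middle of its seat, axes as the carrier's; its top is 29 mm above. Not to be touched.
- seated5: one of the six dark grey coil formers already fully home, 40 mm long (its x) x 32 mm wide (its y) x 29 mm high, top face 34 x 30 mm with a 12 mm square hole in the middle; origin at the middle of its seat, axes as the carrier's; its top is 29 mm above. Not to be touched.
- seated6: one of the six dark grey coil formers already fully home, 40 mm long (its x) x 32 mm wide (its y) x 29 mm high, top face 34 x 30 mm with a 12 mm square hole in the middle; origin at the middle of its seat, axes as the carrier's; its top is 29 mm above. Not to be touched.
- pin_gauge: loose steel plug gauge standing on one end (+y) of the carrier plate, 16 mm across, 46 mm high; origin under its centre.
- spare_former: loose coil former of the same kind standing on the bench on the robot's side of the carrier, 40 mm long (its x) x 32 mm wide (its y) x 29 mm high, top face 34 x 30 mm with a 12 mm square hole in the middle; origin under its centre. It does not belong to the carrier.
- core: loose dark E-shaped core half lying on the bench on the robot's side of the carrier, 36 x 12 mm, 21 mm high; origin under its centre.
- pin_jar: small lidded jar on the bench on the robot's side of the carrier, 48 mm across, 55 mm high; origin under its centre.
- spool: small white spool of copper wire standing on the bench beyond the carrier, 56 mm across, 46 mm high; origin under its centre.
- screwdriver: screwdriver 160 mm long lying on the bench beyond the carrier, along the carrier's length; origin under its middle.

How it is judged:
By the outcome, as a careful person would: the job done as asked, in the order asked, and still so for the second after the job is handed in, with the robot touching nothing.
It also fails if it takes over 35 s, if anything falls off the work surface, if the arm or the gripper's body presses on something with over 40 N, if the wrist force passes 120 N, or if a joint passes its speed limit or range.

ROBOT

A 7-joint arm with a two-finger parallel gripper is mounted at the origin on the work surface. World frame = base frame: x ahead of the robot, y to its left, z up, the work surface at z = 0. Lengths are in m, angles in rad, forces in N, time in s.
With the tool pointing down it reaches from about 0.425 to 0.875 m from the base axis. Payload 4.7 kg.
Tool frame: the origin (TCP) lies between the finger pads; the fingertips stand 14 mm ahead of it and the grasp point (between the pads) lies 5 mm behind it; z points along the fingers, y is the line along which they close (so a half turn about z gives the same grasp; the last joint's range is limited). The gripper opens to 87 mm and grips with 3 to 60 N. Pads are 19 mm wide; open, the fingers measure 117 mm over their backs; the gripper's body (75 mm by 190 mm) begins 51 mm behind the grasp point.
Start: joints at [1.301, 0.321, -0.07, 1.45, 0.023, 1.371, -0.057], TCP at [0.182, -0.624, 0.237] pointing down, gripper open.
Joint ranges: [-2.86, 2.86], [-0.3, 2.09], [-1.38, 1.24], [0.06, 2.45], [-1.56, 4.7], [0.09, 2.05], [-2.69, 2.69]. Speed limits (rad/s): [2.57, 2.57, 3.14, 3.14, 3.14, 3.14, 3.14].

INTERFACE

Orientations are given as a rotation vector (axis times angle).
In Python, from bench import ctrl gives the robot as it stands.
- The arm moves only by the tool step_arm, never from a script. Its argument "commands" is a list of rows, each an object with "travel": the shift along the tool's x, y, z in m, a list of three; "turn": the turn, a rotation vector about the tool's x, y, z in degrees, a list of three. A call has 1 to 5 rows; each row is the pose to reach, as a shift and turn from the pose commanded when the call began, along the tool's axes at that moment; what a row does not reach only later rows make up. A row lasts 1/10 s, in which the tool goes at most 50 mm and 8.59 degrees, less where a joint would pass 70% of its speed; a pose out of reach is approached as far as the arm can. A call with a gripper value outside its range is refused whole. "gripper" is the opening, from 0 (shut) to 1 (fully open), set as the call begins (left out, the last holds). The fingers move at their own pace and stop on an object; "force" is the grip in N (left out, the last holds). Time passes only in rows, so rows that repeat a pose let the fingers close. It gives the time, the measured TCP pose, the force, the opening and the grip force at its end, in the units of the state.
- ctrl.get_state(): the state, without advancing time (a new reading comes with each control period).
- ctrl.get_image(name): name is "side" or "top"; returns the picture (480x640x3 uint8, red, green, blue); there is no depth.
- ctrl.camera_model(name): a dict with "fx", "fy", "cx", "cy" (pixels), "R" (3x3) and "t" (3): a world point X has camera coordinates R X + t. Camera axes: x right, y down, z forward; pixel columns grow to the right and rows downward; lengths in m; the calibration is good to about 2 mm. A picture is of the moment at which its call begins. camera_model takes no time and is no camera call.
- ctrl.close_job(): hands the job in; it is judged then, once.
The state is a dict: "time": time; "joint_positions": joint angles; "qd": joint speeds; "joint_torque": joint torques, N m; "position": TCP position; "tool_rot": TCP orientation; "ft_force": force on the tool from outside, world axes, zero at the start; "torque": the same for the moment, N m; "grip_width": opening from 0.0 (shut) to 1.0 (fully open); "grip_force": force on a finger pad.
Only numpy, scipy, OpenCV 4.12 (cv2) and the standard library are available. Lean on these libraries where they do the work, as an engineer would, in place of code of your own. Each camera call takes 0.05 s, during which the arm holds its last target. There are 200 camera calls.

## Working session

There is one attempt and no reset: what is moved stays moved. The work goes in short steps, Python scripts to look and compute and a tool call to move; the robot and the scene stay as the last step left them, time stands still between calls to the robot, and variables do not carry over. Pictures are saved under pics/ and viewed, at most 10 in all, crops included, and the job is handed in when it is done.

Besides the shell and the picture viewer there is one more tool, called after ">>>" as name(argument=value, ...) on one line, values as JSON. step_arm: Moves the arm, as the interface text tells. Its arguments: {"type":"object","properties":{"commands":{"type":"array"},"gripper":{"type":"number"},"force":{"type":"number"}},"required":["commands"]}

```bash
mkdir -p pics; python3 - <<'E'
from bench import ctrl
import cv2
for n in("side","top"):
    cv2.imwrite(f"pics/{n}0.png",ctrl.get_image(n)[:,:,::-1])
    m=ctrl.camera_model(n);print(n,m)
print(ctrl.get_state())
E
```

```text
side {'fx': 582.0277311730445, 'fy': 582.0277311730445, 'cx': 308.3876079523276, 'cy': 236.3909849812722, 'R': array([[-0.93539692, -0.35306119, -0.01950399],
       [-0.21339378,  0.60762505, -0.76501954],
       [ 0.28194983, -0.71143489, -0.64371166]]), 't': array([0.55162257, 0.17773058, 0.68862915])}
top {'fx': 586.3718152052968, 'fy': 586.3718152052968, 'cx': 312.09648107382867, 'cy': 238.5928394099507, 'R': array([[ 0.00801976, -0.99989177,  0.01233402],
       [-0.98777672, -0.00984153, -0.15556444],
       [ 0.15566899, -0.01093567, -0.98774874]]), 't': array([0.02992611, 0.56470439, 0.93029944])}
{'time': 0.1, 'joint_positions': array([ 1.30110247,  0.32176385, -0.07007055,  1.45156528,  0.02258359,
        1.37081035, -0.05689681]), 'qd': array([ 0.00098353, -0.00038545, -0.0005184 ,  0.00084048, -0.00191723,
        0.00112994,  0.00054863]), 'joint_torque': array([-3.36883259e-04, -4.92571735e+01, -4.05969154e-01, -3.13401926e+01,
       -6.42082770e-02,  3.94144189e-02,  4.91279559e-05]), 'position': array([ 0.18181619, -0.62355162,  0.23555486]), 'tool_rot': array([-3.10830316e+00, -4.44066059e-01,  5.19091303e-04]), 'ft_force': array([0.19536887, 0.30474226, 0.52171123]), 'torque': array([ 0.03368779,  0.0323384 , -0.00936328]), 'grip_force': 0.0, 'grip_width': 1.0006307078719323}
```

View pics/side0.png

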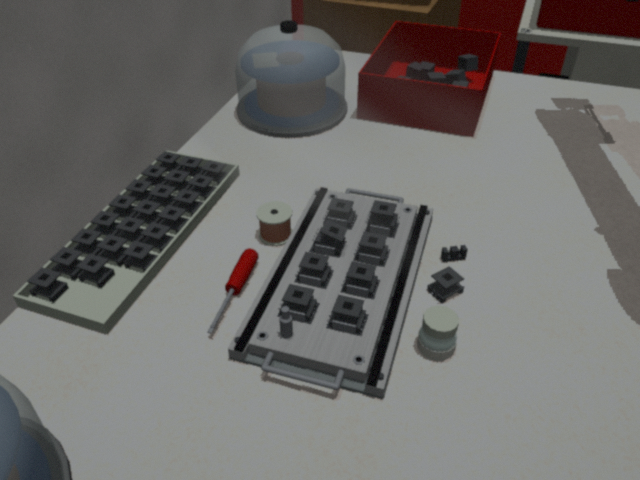

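View pics/top0.png

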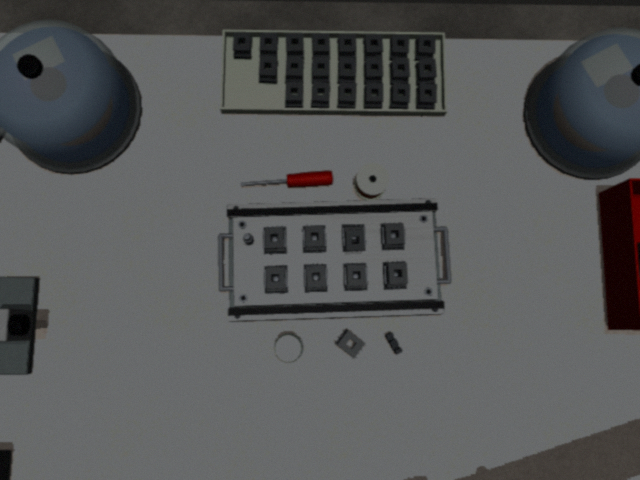

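The carrier is at about (335,258) in the top view and (345,280) in the side view, with all eight formers visible and the arm out of sight. The columns on the right in the top view look odd, so I'll zoom in.

```bash
python3 - <<'E'
import cv2,numpy as np
g=lambda a:np.clip(255*(a/255.)**.6*1.1,0,255).astype('uint8')
a=cv2.imread("pics/side0.png")[180:390,225:475];cv2.imwrite("pics/side0c.png",g(cv2.resize(a,None,fx=2.85,fy=2.85,interpolation=2)))
a=cv2.imread("pics/top0.png")[190:330,215:455];cv2.imwrite("pics/top0c.png",g(cv2.resize(a,None,fx=3.3,fy=3.3,interpolation=2)))
E
```

```text
(no output)
```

View pics/side0c.png

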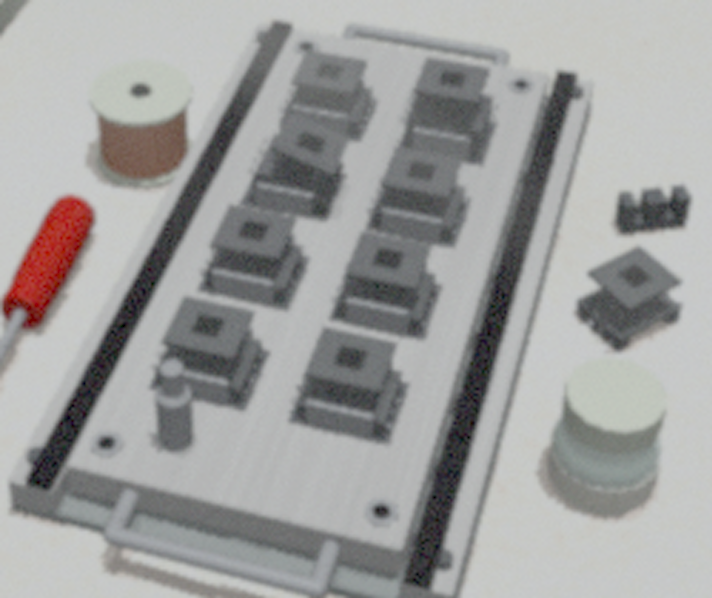

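View pics/top0c.png

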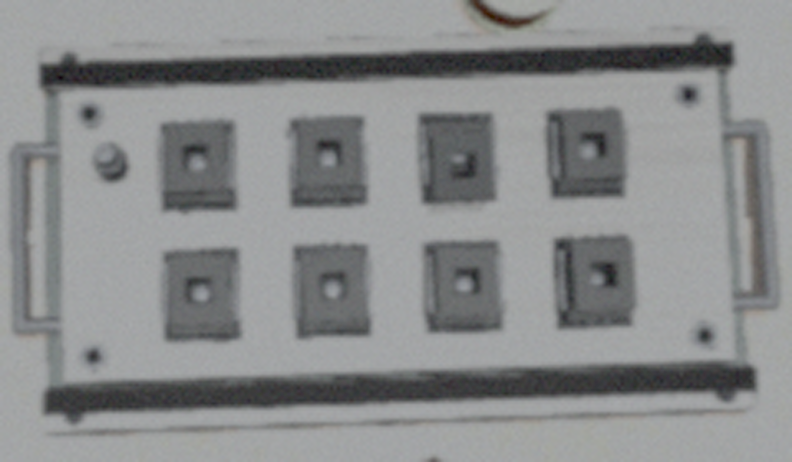

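Cocked: the third former along the far row (side crop (311,143), top crop (461,163)), which is the +x row at y=-33. High: the last former in the near row at the -y end (side crop (452,79), top crop (600,277)). I'll triangulate the holes and fit the carrier.

```bash
cat > h.py <<'E'
import numpy as np,cv2
from bench import ctrl
def P(n):
    m=ctrl.camera_model(n);K=np.array([[m['fx'],0,m['cx']],[0,m['fy'],m['cy']],[0,0,1]])
    return K@np.c_[m['R'],m['t']]
def tri(top,side):
    X=cv2.triangulatePoints(P("top"),P("side"),np.float64(top).T,np.float64(side).T);return (X[:3]/X[3]).T
def plane(n,uv,z):
    M=P(n);o=[]
    for u,v in uv:
        H=M[:,[0,1,3]].copy();H[:,2]+=M[:,2]*z
        q=np.linalg.solve(H,[u,v,1]);o.append(q[:2]/q[2])
    return np.array(o)
E
python3 - <<'E'
from h import *
np.set_printoptions(precision=4,suppress=True)
N=np.array([[33,99],[33,33],[33,-33],[33,-99],[-33,99],[-33,33],[-33,-33],[-33,-99]])/1000
t=np.array([[197,158],[328,155],[461,163],[592,149],[201,292],[333,288],[465,283],[600,277]])/3.3+[215,190]
s=np.array([[208,325],[254,230],[311,143],[330,72],[351,357],[388,258],[422,171],[452,79]])/2.85+[225,180]
print(tri(t,s))
ok=[0,1,3,4,5,6]
for n,uv in(("top",t),("side",s)):
    q=plane(n,uv,.059); A=N[ok];B=q[ok]
    U,_,V=np.linalg.svd((A-A.mean(0)).T@(B-B.mean(0)));R=(U@V).T;c=B.mean(0)-R@A.mean(0)
    print(n,"yaw",np.degrees(np.arctan2(R[1,0],R[0,0])),"c",c);print(1e3*(q-(N@R.T+c)));print((N@R.T+c)[[2,7]])
print(ctrl.get_state()['position'])
E
```

```text
[[ 0.5647  0.0969  0.0551]
 [ 0.5667  0.0317  0.0559]
 [ 0.5617 -0.0344  0.0598]
 [ 0.5716 -0.1001  0.0549]
 [ 0.4982  0.0937  0.0549]
 [ 0.5008  0.0287  0.0557]
 [ 0.5034 -0.0364  0.056 ]
 [ 0.5061 -0.1016  0.0656]]
top yaw 2.1412396857007385 c [ 0.533  -0.0031]
[[ 0.3291 -0.7438]
 [ 0.017   0.323 ]
 [-5.8079  0.2725]
 [-0.5829  1.0355]
 [-0.1763 -1.4289]
 [-0.0872 -0.154 ]
 [ 0.5002  0.9682]
 [ 1.6022  0.4431]]
[[ 0.5672 -0.0349]
 [ 0.5037 -0.1033]]
side yaw 2.248190841491621 c [0.5356 0.0009]
[[  0.0174  -0.7082]
 [ -0.2288  -0.2832]
 [ -7.4486  -4.6333]
 [ -0.5141   1.9296]
 [  0.202   -0.9858]
 [  0.4771  -0.3726]
 [  0.0465   0.4203]
 [  2.993  -10.7575]]
[[ 0.5698 -0.0307]
 [ 0.5065 -0.0993]]
[ 0.1818 -0.6236  0.2356]
```

The carrier is at about (0.5345,-0.001) with yaw 2.2°. High former: (0.505,-0.1015), lift about 10.5 mm. Cocked nest: (0.5685,-0.033). First I'll close the fingers and square up the yaw.

>>> step_arm(commands=[{"travel": [0, 0, 0], "turn": [0, 0, 7]}, {"travel": [0, 0, 0], "turn": [0, 0, 14]}, {"travel": [0, 0, 0], "turn": [0, 0, 14]}], gripper=0, force=20)

```text
time: 0.4
position: [0.1819, -0.6237, 0.236]
tool_rot: [-3.14, -0.061, 0.001]
ft_force: [-0.6, -0.4, 0.7]
grip_width: 0.808
grip_force: 0.0
```

```bash
cat > d.py <<'E'
import sys,numpy as np
from scipy.spatial.transform import Rotation as r
from bench import ctrl
np.set_printoptions(precision=4,suppress=True)
s=ctrl.get_state();R=r.from_rotvec(s['tool_rot']).as_matrix()
print(R.T@(np.array(eval(sys.argv[1]))-s['position']),s['position'],"\n",R,s['grip_width'],s['ft_force'])
E
python3 d.py "[.505,-.1015,.2]"
```

```text
[ 0.3433 -0.5092  0.0363] [ 0.1819 -0.6237  0.236 ] 
 [[ 0.9992  0.0391 -0.0004]
 [ 0.0391 -0.9992  0.0009]
 [-0.0004 -0.0009 -1.    ]] 0.8081588638039108 [-0.6315 -0.4159  0.6519]
```

>>> step_arm(commands=[{"travel": [0.03, -0.038, 0]}, {"travel": [0.056, -0.08, 0]}, {"travel": [0.083, -0.12, 0]}, {"travel": [0.11, -0.16, 0]}, {"travel": [0.137, -0.2, 0]}])

```text
$.commands[0]: bad value
```

>>> step_arm(commands=[{"travel": [0.027, -0.04, 0]}, {"travel": [0.054, -0.08, 0]}, {"travel": [0.081, -0.12, 0]}, {"travel": [0.108, -0.16, 0]}, {"travel": [0.135, -0.2, 0]}])

```text
$.commands[0]: bad value
```

```bash
python3 d.py "[.505,-.1015,.14]"
```

```text
[ 0.3433 -0.5091  0.0963] [ 0.1819 -0.6237  0.236 ] 
 [[ 0.9992  0.0391 -0.0004]
 [ 0.0391 -0.9992  0.0009]
 [-0.0004 -0.0009 -1.    ]] 0.8081588638039108 [-0.6315 -0.4159  0.6519]
```

Each row needs a turn as well.

>>> step_arm(commands=[{"travel": [0.027, -0.04, 0], "turn": [0, 0, 0]}, {"travel": [0.054, -0.08, 0], "turn": [0, 0, 0]}, {"travel": [0.081, -0.12, 0], "turn": [0, 0, 0]}, {"travel": [0.108, -0.16, 0], "turn": [0, 0, 0]}, {"travel": [0.135, -0.2, 0], "turn": [0, 0, 0]}])

```text
time: 0.9
position: [0.3097, -0.4169, 0.2364]
tool_rot: [3.141, 0.067, -0.0]
ft_force: [0.6, -0.6, -0.3]
grip_width: 0.359
grip_force: 0.0
```

>>> step_arm(commands=[{"travel": [0.027, -0.04, 0], "turn": [0, 0, 0]}, {"travel": [0.054, -0.08, 0], "turn": [0, 0, 0]}, {"travel": [0.081, -0.12, 0], "turn": [0, 0, 0]}, {"travel": [0.108, -0.16, 0], "turn": [0, 0, 0]}, {"travel": [0.135, -0.2, 0], "turn": [0, 0, 0]}])

```text
time: 1.4
position: [0.4365, -0.2118, 0.2366]
tool_rot: [3.14, 0.067, 0.0]
ft_force: [1.2, 0.4, -0.0]
grip_width: 0.012
grip_force: 0.0
```

```bash
python3 d.py "[.505,-.1015,.14]"
```

```text
[ 0.0731 -0.1074  0.0965] [ 0.4365 -0.2118  0.2366] 
 [[ 0.9991  0.0427  0.0001]
 [ 0.0427 -0.9991 -0.0007]
 [ 0.      0.0007 -1.    ]] 0.012031309096614333 [ 1.2438  0.416  -0.0278]
```

>>> step_arm(commands=[{"travel": [0.025, -0.036, 0.015], "turn": [0, 0, 0]}, {"travel": [0.05, -0.072, 0.045], "turn": [0, 0, 0]}, {"travel": [0.073, -0.107, 0.08], "turn": [0, 0, 0]}, {"travel": [0.073, -0.107, 0.117], "turn": [0, 0, 0]}, {"travel": [0.073, -0.107, 0.117], "turn": [0, 0, 0]}])

```text
time: 1.9
position: [0.501, -0.101, 0.1144]
tool_rot: [-3.137, -0.073, 0.015]
ft_force: [-1.0, -0.1, -0.7]
grip_width: 0.005
grip_force: 0.0
```

```bash
python3 d.py "[.505,-.1015,.0865]"; python3 - <<'E'
from h import *
g=lambda a:np.clip(255*(a/255.)**.6*1.1,0,255).astype('uint8')
a=ctrl.get_image("side")[150:330,300:480,::-1];b=ctrl.get_image("top")[180:330,300:480,::-1]
a=cv2.resize(a,(400,400),interpolation=2);b=cv2.resize(b,(400,333),interpolation=2)
cv2.imwrite("pics/a1.png",g(np.hstack([a,np.vstack([b,np.zeros((67,400,3),'uint8')])])))
E
```

```text
[0.0042 0.0008 0.0278] [ 0.501  -0.101   0.1144] 
 [[ 0.9989  0.0465 -0.0099]
 [ 0.0465 -0.9989  0.0036]
 [-0.0097 -0.0041 -0.9999]] 0.00473047712083383 [-0.9819 -0.0985 -0.7235]
```

View pics/a1.png

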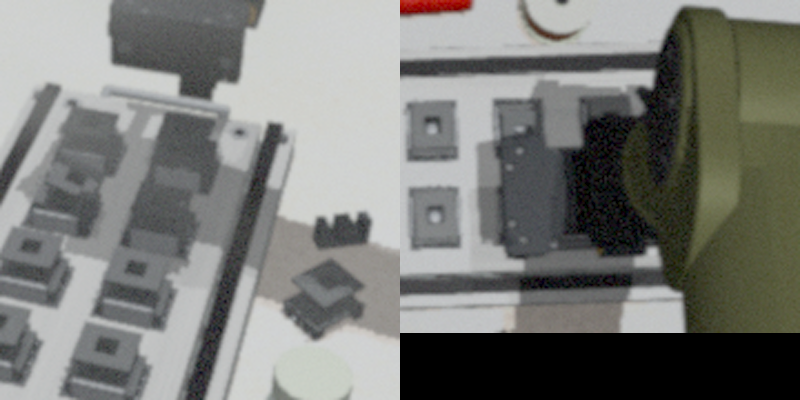

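The side view shows the closed fingertips (about (195,115)) above the high former at the far end. The top view is blocked by the arm. I'll let it settle and descend toward contact (expected tip z ≈0.0695, TCP ≈0.0835).

>>> step_arm(commands=[{"travel": [0, 0, 0.012], "turn": [0, 0, 0]}, {"travel": [0, 0, 0.024], "turn": [0, 0, 0]}, {"travel": [0, 0, 0.024], "turn": [0, 0, 0]}, {"travel": [0, 0, 0.024], "turn": [0, 0, 0]}])

```text
time: 2.4
position: [0.5046, -0.1044, 0.0956]
tool_rot: [3.141, 0.061, -0.0]
ft_force: [0.7, -0.2, -0.0]
grip_width: 0.01
grip_force: 0.0
```

```bash
python3 d.py "[.505,-.1015,.073]"
```

```text
[ 0.0005 -0.0029  0.0226] [ 0.5046 -0.1044  0.0956] 
 [[ 0.9992  0.0389 -0.    ]
 [ 0.0389 -0.9992 -0.0002]
 [-0.      0.0002 -1.    ]] 0.009590800895601175 [ 0.7019 -0.1609 -0.0292]
```

>>> step_arm(commands=[{"travel": [0, -0.003, 0.004], "turn": [0, 0, 0]}, {"travel": [0, -0.003, 0.008], "turn": [0, 0, 0]}, {"travel": [0, -0.003, 0.011], "turn": [0, 0, 0]}, {"travel": [0, -0.003, 0.011], "turn": [0, 0, 0]}])

```text
time: 2.8
position: [0.5042, -0.1008, 0.084]
tool_rot: [-3.141, -0.062, 0.001]
ft_force: [-0.3, 0.3, 0.0]
grip_width: 0.008
grip_force: 0.0
```

>>> step_arm(commands=[{"travel": [0, 0, 0.001], "turn": [0, 0, 0]}, {"travel": [0, 0, 0.002], "turn": [0, 0, 0]}, {"travel": [0, 0, 0.003], "turn": [0, 0, 0]}, {"travel": [0, 0, 0.003], "turn": [0, 0, 0]}])

```text
time: 3.2
position: [0.5047, -0.101, 0.0817]
tool_rot: [3.141, 0.062, 0.0]
ft_force: [-0.6, -0.2, 1.6]
grip_width: 0.007
grip_force: 0.9
```

>>> step_arm(commands=[{"travel": [0, 0, 0.001], "turn": [0, 0, 0]}, {"travel": [0, 0, 0.002], "turn": [0, 0, 0]}, {"travel": [0, 0, 0.003], "turn": [0, 0, 0]}, {"travel": [0, 0, 0.003], "turn": [0, 0, 0]}])

```text
time: 3.6
position: [0.5047, -0.101, 0.0784]
tool_rot: [3.141, 0.062, 0.0]
ft_force: [0.1, 0.1, 1.6]
grip_width: 0.003
grip_force: 0.9
```

>>> step_arm(commands=[{"travel": [0, 0, 0.001], "turn": [0, 0, 0]}, {"travel": [0, 0, 0.002], "turn": [0, 0, 0]}, {"travel": [0, 0, 0.003], "turn": [0, 0, 0]}, {"travel": [0, 0, 0.003], "turn": [0, 0, 0]}])

```text
time: 4.0
position: [0.5047, -0.1009, 0.0754]
tool_rot: [3.141, 0.062, 0.0]
ft_force: [-0.0, -0.2, 0.9]
grip_width: 0.005
grip_force: 0.7
```

>>> step_arm(commands=[{"travel": [0, 0, 0.0005], "turn": [0, 0, 0]}, {"travel": [0, 0, 0.001], "turn": [0, 0, 0]}, {"travel": [0, 0, 0.001], "turn": [0, 0, 0]}])

```text
time: 4.3
position: [0.5047, -0.101, 0.0745]
tool_rot: [3.141, 0.062, 0.0]
ft_force: [-0.2, -0.3, 1.9]
grip_width: 0.006
grip_force: 1.1
```

>>> step_arm(commands=[{"travel": [0, 0, 0.0005], "turn": [0, 0, 0]}, {"travel": [0, 0, 0.001], "turn": [0, 0, 0]}, {"travel": [0, 0, 0.001], "turn": [0, 0, 0]}])

```text
time: 4.6
position: [0.5047, -0.1009, 0.0735]
tool_rot: [3.141, 0.062, 0.0]
ft_force: [1.1, -0.2, 1.7]
grip_width: 0.007
grip_force: 1.1
```

>>> step_arm(commands=[{"travel": [0, 0, 0.0005], "turn": [0, 0, 0]}, {"travel": [0, 0, 0.001], "turn": [0, 0, 0]}, {"travel": [0, 0, 0.001], "turn": [0, 0, 0]}])

```text
time: 4.9
position: [0.5048, -0.1009, 0.0733]
tool_rot: [3.14, 0.062, 0.0]
ft_force: [-1.9, -0.4, 7.9]
grip_width: 0.008
grip_force: 4.2
```

>>> step_arm(commands=[{"travel": [0, 0, 0.0005], "turn": [0, 0, 0]}, {"travel": [0, 0, 0.0005], "turn": [0, 0, 0]}, {"travel": [0, 0, 0.0005], "turn": [0, 0, 0]}])

```text
time: 5.2
position: [0.5048, -0.1009, 0.0733]
tool_rot: [3.14, 0.062, -0.0]
ft_force: [-2.7, 0.2, 12.2]
grip_width: 0.006
grip_force: 5.8
```

Hard stop reached at tip z≈0.0593. I'll retract and move over to the cocked former's raised end (target about (0.5805,-0.0325)).

>>> step_arm(commands=[{"travel": [0, 0, -0.02], "turn": [0, 0, 0]}, {"travel": [0, 0, -0.055], "turn": [0, 0, 0]}, {"travel": [0.026, -0.022, -0.055], "turn": [0, 0, 0]}, {"travel": [0.052, -0.044, -0.055], "turn": [0, 0, 0]}, {"travel": [0.078, -0.0655, -0.055], "turn": [0, 0, 0]}])

```text
time: 5.7
position: [0.5802, -0.032, 0.1268]
tool_rot: [3.141, 0.06, -0.001]
ft_force: [-0.4, 0.4, -0.0]
grip_width: 0.006
grip_force: 0.0
```

```bash
python3 - <<'E'
from h import *
g=lambda a:np.clip(255*(a/255.)**.6*1.1,0,255).astype('uint8')
ctrl.get_image("top")
a=ctrl.get_image("side")[150:330,280:460,::-1];b=ctrl.get_image("top")[180:330,300:480,::-1]
a=cv2.resize(a,(400,400),interpolation=2);b=cv2.resize(b,(400,333),interpolation=2)
cv2.imwrite("pics/a2.png",g(np.hstack([a,np.vstack([b,np.zeros((67,400,3),'uint8')])])))
p=ctrl.get_state()['position'];q=P("side")@[p[0],p[1],p[2]-.014,1];q=q[:2]/q[2];print(q,(q-[280,150])*400/180)
E
python3 d.py "[.5805,-.0325,.083]"
```

```text
[320.86414576 200.10444011] [ 90.8092128  111.34320024]
[0.0002 0.0029 0.0432] [ 0.5802 -0.0297  0.1262] 
 [[ 0.9991  0.0435 -0.0013]
 [ 0.0435 -0.9991  0.002 ]
 [-0.0012 -0.002  -1.    ]] 0.003636596832768583 [ 0.0245 -1.4033  1.0238]
```

View pics/a2.png

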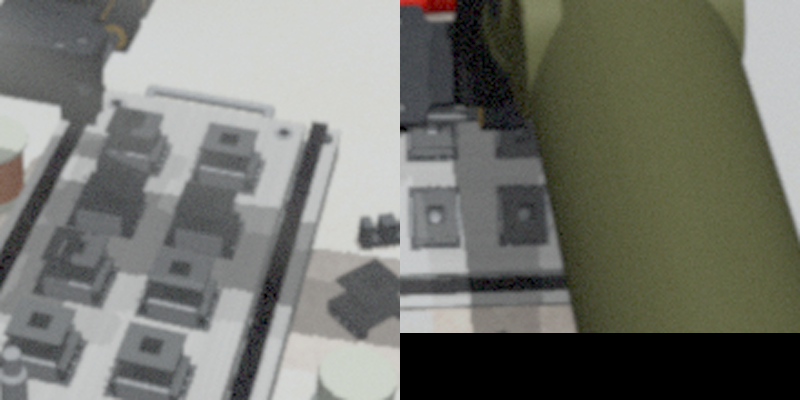

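The high former (230,140) now matches its neighbours. The fingertips (about (85,118)) are over the cocked former in the dark shadowed spot at (115,200). Descending.

>>> step_arm(commands=[{"travel": [0, 0.001, 0.015], "turn": [0, 0, 0]}, {"travel": [0, 0.001, 0.03], "turn": [0, 0, 0]}, {"travel": [0, 0.001, 0.039], "turn": [0, 0, 0]}, {"travel": [0, 0.001, 0.039], "turn": [0, 0, 0]}, {"travel": [0, 0.001, 0.039], "turn": [0, 0, 0]}])

```text
time: 6.35
position: [0.5795, -0.0338, 0.0876]
tool_rot: [3.141, 0.061, -0.001]
ft_force: [0.7, -0.4, -0.8]
grip_width: 0.003
grip_force: 0.0
```

>>> step_arm(commands=[{"travel": [0, 0, 0.001], "turn": [0, 0, 0]}, {"travel": [0, 0, 0.002], "turn": [0, 0, 0]}, {"travel": [0, 0, 0.003], "turn": [0, 0, 0]}, {"travel": [0, 0, 0.003], "turn": [0, 0, 0]}])

```text
time: 6.75
position: [0.58, -0.0334, 0.0851]
tool_rot: [3.141, 0.062, 0.0]
ft_force: [-0.7, -0.2, -0.5]
grip_width: 0.001
grip_force: 0.0
```

>>> step_arm(commands=[{"travel": [0, 0, 0.001], "turn": [0, 0, 0]}, {"travel": [0, 0, 0.002], "turn": [0, 0, 0]}, {"travel": [0, 0, 0.003], "turn": [0, 0, 0]}, {"travel": [0, 0, 0.003], "turn": [0, 0, 0]}])

```text
time: 7.15
position: [0.5805, -0.0333, 0.0824]
tool_rot: [3.141, 0.062, 0.002]
ft_force: [0.3, -1.2, 2.2]
grip_width: 0.008
grip_force: 0.7
```

Contact at z≈0.0825, as predicted. Pressing on.

>>> step_arm(commands=[{"travel": [0, 0, 0.001], "turn": [0, 0, 0]}, {"travel": [0, 0, 0.002], "turn": [0, 0, 0]}, {"travel": [0, 0, 0.003], "turn": [0, 0, 0]}, {"travel": [0, 0, 0.003], "turn": [0, 0, 0]}])

```text
time: 7.55
position: [0.5805, -0.0333, 0.0794]
tool_rot: [3.141, 0.062, 0.002]
ft_force: [2.1, -0.4, 4.0]
grip_width: 0.003
grip_force: 1.7
```

>>> step_arm(commands=[{"travel": [0, 0, 0.001], "turn": [0, 0, 0]}, {"travel": [0, 0, 0.002], "turn": [0, 0, 0]}, {"travel": [0, 0, 0.003], "turn": [0, 0, 0]}, {"travel": [0, 0, 0.003], "turn": [0, 0, 0]}])

```text
time: 7.95
position: [0.5794, -0.0334, 0.0755]
tool_rot: [-3.141, -0.062, 0.002]
ft_force: [0.3, -0.7, 2.2]
grip_width: 0.007
grip_force: 0.9
```

>>> step_arm(commands=[{"travel": [0, 0, 0.0005], "turn": [0, 0, 0]}, {"travel": [0, 0, 0.001], "turn": [0, 0, 0]}, {"travel": [0, 0, 0.0015], "turn": [0, 0, 0]}, {"travel": [0, 0, 0.0015], "turn": [0, 0, 0]}])

```text
time: 8.35
position: [0.5799, -0.0334, 0.0744]
tool_rot: [3.141, 0.062, -0.0]
ft_force: [0.3, -0.2, 2.3]
grip_width: 0.004
grip_force: 1.0
```

>>> step_arm(commands=[{"travel": [0, 0, 0.0005], "turn": [0, 0, 0]}, {"travel": [0, 0, 0.001], "turn": [0, 0, 0]}, {"travel": [0, 0, 0.001], "turn": [0, 0, 0]}])

```text
time: 8.65
position: [0.58, -0.0334, 0.0735]
tool_rot: [3.141, 0.062, -0.0]
ft_force: [1.5, 0.3, 2.4]
grip_width: 0.007
grip_force: 1.2
```

>>> step_arm(commands=[{"travel": [0, 0, 0.0005], "turn": [0, 0, 0]}, {"travel": [0, 0, 0.001], "turn": [0, 0, 0]}, {"travel": [0, 0, 0.001], "turn": [0, 0, 0]}])

```text
time: 8.95
position: [0.5801, -0.0334, 0.0733]
tool_rot: [3.141, 0.062, 0.0]
ft_force: [0.8, -0.2, 7.6]
grip_width: 0.003
grip_force: 3.4
```

>>> step_arm(commands=[{"travel": [0, 0, 0.0005], "turn": [0, 0, 0]}, {"travel": [0, 0, 0.0005], "turn": [0, 0, 0]}, {"travel": [0, 0, 0.0005], "turn": [0, 0, 0]}])

```text
time: 9.25
position: [0.5802, -0.0334, 0.0732]
tool_rot: [3.14, 0.062, 0.0]
ft_force: [-1.1, 0.0, 8.5]
grip_width: 0.005
grip_force: 4.6
```

It hit the hard stop at the same height (0.0733). Withdrawing up, then clear.

>>> step_arm(commands=[{"travel": [0, 0, -0.02], "turn": [0, 0, 0]}, {"travel": [0, 0, -0.06], "turn": [0, 0, 0]}, {"travel": [0, 0, -0.1], "turn": [0, 0, 0]}, {"travel": [0, 0, -0.14], "turn": [0, 0, 0]}, {"travel": [-0.015, 0.04, -0.16], "turn": [0, 0, 0]}])

```text
time: 9.75
position: [0.5684, -0.0669, 0.2355]
tool_rot: [-3.137, -0.079, -0.007]
ft_force: [1.4, -0.0, -0.8]
grip_width: 0.007
grip_force: 0.0
```

>>> step_arm(commands=[{"travel": [-0.015, 0.045, 0], "turn": [0, 0, 0]}, {"travel": [-0.03, 0.09, 0], "turn": [0, 0, 0]}, {"travel": [-0.045, 0.135, 0], "turn": [0, 0, 0]}, {"travel": [-0.06, 0.18, 0], "turn": [0, 0, 0]}, {"travel": [-0.075, 0.225, 0], "turn": [0, 0, 0]}])

```text
time: 10.25
position: [0.4988, -0.3031, 0.2312]
tool_rot: [-3.14, -0.062, 0.003]
ft_force: [1.7, 0.9, 0.7]
grip_width: 0.003
grip_force: 0.0
```

>>> step_arm(commands=[{"travel": [-0.02, 0.045, 0], "turn": [0, 0, 0]}, {"travel": [-0.04, 0.09, 0], "turn": [0, 0, 0]}, {"travel": [-0.06, 0.135, 0], "turn": [0, 0, 0]}, {"travel": [-0.08, 0.18, 0], "turn": [0, 0, 0]}, {"travel": [-0.08, 0.18, 0], "turn": [0, 0, 0]}])

```text
time: 10.75
position: [0.4201, -0.4927, 0.2298]
tool_rot: [3.14, 0.042, -0.009]
ft_force: [-0.3, -0.4, -0.5]
grip_width: 0.01
grip_force: 0.0
```

```bash
python3 - <<'E'
from h import *
g=lambda a:np.clip(255*(a/255.)**.6*1.1,0,255).astype('uint8')
a=ctrl.get_image("side")[180:390,225:475,::-1];b=ctrl.get_image("top")[150:360,210:460,::-1]
cv2.imwrite("pics/a3.png",g(np.hstack([cv2.resize(i,(400,336),interpolation=2) for i in(a,b)])))
E
```

```text
(no output)
```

View pics/a3.png

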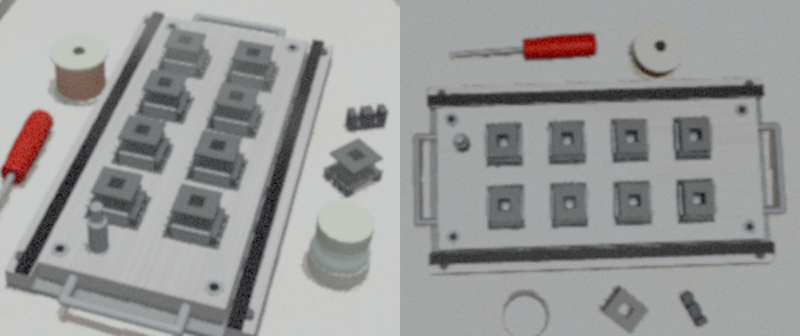

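All eight formers now look level and flush: the far-row one at side (166,82) and the near-row one at side (255,52) match their neighbours. The loose items are where they were, and both presses stopped at the same tip height, 59 mm.

```bash
python3 -c "
from bench import ctrl
print(ctrl.close_job())"
```

```text
the job is handed in; nothing more can be done
None
```

I pressed both formers down to their hard stops, the high one first and then the cocked one; both now look flush and level in the final pictures, the other formers and loose items look undisturbed, and the arm is withdrawn and the job handed in.

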